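# Set the gilder's work-holder to 45 degrees and lock it

## Task

On the sloping green work-holder, turn the disc by its wooden bar until its scale reads 45 degrees at the yellow index line (within 3 degrees). Then lock it: push the red knob right down against its spring, turn it a quarter turn clockwise to the yellow mark, and let it spring back up so that it stays locked. Do not touch the freshly gilded moulding on the disc, and leave the other things on the bench where they are.

Things in the scene. Friction and masses are not known exactly. Their poses are not given: they have to be found in the camera images.
- stand: Green work-holder stand fixed to the bench, 400 mm wide (y), 210 deep (x). Origin under its centre, on the bench; z up. Its top face slopes 30 degrees, facing up and to the stand's -x, towards the robot: 50 mm high in front, 105 in the middle, 160 at the back. Disc on its -y half, red knob on its +y half; both turn about axes square to this face, so a square grip needs the tool tilted 30 degrees.
- bar (a point): Centre of the light wooden grip bar on the turning disc, on the disc's axis. Bar 120 mm long (this frame's x), 24 wide (y), 40 high (z, square to the sloping face, outwards); the centre is 20 mm above the disc's upper face. The aluminium disc, 210 mm across, turns with the bar; its upper face is 18 mm above the sloping face.
- head (a joint): Scale reading at the index, rad (45 degrees = 0.785). Turning the disc clockwise, seen from above the face, raises it. Stiff (0.12 N m), stays where left; stops just below 0 and at 240 degrees. It starts between 145 and 205, so turn anticlockwise by 100 to 160 degrees, usually in two or more grasps. The bar lies along the 0 line: at reading a, its x end is a clockwise from uphill.
- zero_mark (a point): The red 0 line of the scale, on the rim of the disc's upper face, 98 mm from its axis (axes as bar). From it the scale runs anticlockwise (seen from above the face) along the rim to 240 degrees: short black lines every 5 degrees, longer every 15, longest every 45; the lines at 0, 90 and 180 are thick and red, blue and green.
- index (a point): The fixed index: a yellow line on a small black block on the sloping face, just beyond the uphill edge of the disc (108 mm from its axis, uphill). The scale is read here.
- moulding (a point): Centre of the gilded frame moulding clipped to the disc beside the bar: 80 mm long parallel to the bar, 22 wide, 20 high; its near side is 53 mm from the disc's axis. This point is 10 mm above the disc's face, 64 mm from the axis in the +y of bar. Freshly gilded: not to be touched.
- lock_grip (a point): Centre of the grip of the red lock knob, on its axis. Grip bar 70 mm long (this frame's x), 22 wide (y), 42 high (z, square to the sloping face, outwards), on a red round flange 80 mm across whose upper face is 21 mm below this point. A white line on the bar's top marks its +x end. It goes down 12 mm, square to the face, when pushed.
- lock (a joint): Turn of the lock knob, rad, growing clockwise seen from above the face. At 0 its white line points uphill to the white mark (open); it starts between 0 and 0.2. Stop at 1.57. Bayonet: while up it cannot turn beyond about 0.35; pushed down it turns freely; past 1.2 it can rise again and is then locked. The yellow mark is at 1.45.
- lock_press (a joint): How far the lock knob is pushed in, in m: 0 up, 0.012 fully down. Spring: 3 N to start, 9 N fully down. It must be pushed in by more than 8 mm before it passes under its lips; it springs up when let go.
- tin: Bystander: blue paint tin, 100 mm across, 110 mm tall. Origin: centre of its underside.
- tile: Bystander: white ceramic mixing tile, 150 x 150 x 8 mm. Origin: centre of its underside.
- tape: Bystander: cardboard roll, 100 mm across, 25 mm high. Origin: centre of its underside.
- spatula: Bystander: spatula with red handle, 190 mm long, lying along its own x.
- glue: Bystander: white bottle with orange cap, 64 mm across, 150 mm tall. Origin: centre of its underside.
- pot: Bystander: amber glass cup, 80 mm across, 85 mm tall. Origin: centre of its underside.
- brush: Bystander: brush, 180 mm long, lying along its own x.

How it is judged:
By the outcome, as a careful person would: the job done as asked, in the order asked, and still so for the second after the job is handed in, with the robot touching nothing.
It also fails if it takes over 59 s, if anything falls off the work surface, if the arm or the gripper's body presses on something with over 40 N, if the wrist force passes 120 N, or if a joint passes its speed limit or range.

## Robot

A 6-joint arm with a two-finger parallel gripper is mounted at the origin on the work surface. World frame = base frame: x ahead of the robot, y to its left, z up, the work surface at z = 0. Lengths are in m, angles in rad, forces in N, time in s.
With the tool pointing down it reaches from about 0.35 to 0.875 m from the base axis. Payload 4.2 kg.
Tool frame: the origin (TCP) lies midway between the tips of the shut fingers; the grasp point (between the pads) lies manip.grip_depth behind it (manip.grip_depth is the distance from the TCP to the grasp point, in m); z points along the fingers, y is the line along which they close (so a half turn about z gives the same grasp; the last joint's range is limited). The gripper opens to 85 mm and grips with 20 to 120 N. Pads are 22 mm wide; open, the fingers measure 114 mm over their backs; the gripper's body (76 mm by 85 mm) begins 54 mm behind the grasp point. The pads swing forward as they close: fully open they stand 13 mm farther back than shut.
Start: joints at [-0.995, 0.385, 0.008, 0, -1.194, -0.259], TCP at [0.195, -0.594, 0.231] pointing down, gripper open.
Joint ranges: [-3.14, 3.14], [-1.21, 2.06], [-1.07, 1.41], [-3.16, 2.05], [-2.99, -0.16], [-3.1, 3.1]. Speed limits (rad/s): [2.79, 2.79, 3.14, 3.14, 3.14, 3.14].

## Interface

Orientations are given as a unit quaternion [w, x, y, z].
In Python, from rig import manip gives the robot as it stands.
- The arm moves only by the shell command python3 -m crank 'ROWS' [FORCE]. ROWS is JSON, a list of rows, each a list of 5 numbers: the gripper's target within -1 to 1 (fully open at 1, half-way at 0, shut at -1), then the shift along the tool's x, y, z in mm, then the turn about the tool's z in degrees. In form: [[hand, x, y, z, spin], ...]. A call has exactly 8 rows; each row is the pose to reach, as a shift and turn from the pose commanded when the call began, along the tool's axes at that moment; what a row does not reach only later rows make up. A row lasts 1/8 s, in which the tool goes at most 62.5 mm and 10.7 degrees, less where a joint would pass 70% of its speed; a pose out of reach is approached as far as the arm can. A call with a gripper value outside its range is refused whole. The fingers move at their own pace and stop on an object; FORCE is the grip in N (left out, the last holds). Time passes only in rows, so rows that repeat a pose let the fingers close, or fill a call up. It gives the time, the measured TCP pose, the force, the opening and the grip force at its end, in the units of the state.
- manip.get_obs(): the state, without advancing time (a new reading comes with each control period).
- manip.snapshot(name): name is "side" or "top"; returns the picture (480x640x3 uint8, red, green, blue); there is no depth.
- manip.camera_params(name): a dict with "mtx" (3x3 intrinsics, pixels), "k1" (the pictures are not rectified: a ray, as slopes to the right and down, at radius r is drawn at 1 + k1 r^2 times it, then the intrinsics apply), "world_to_cam" (4x4, takes a point from world to camera coordinates). Camera axes: x right, y up, looking along -z (the intrinsics and any distortion apply to the point x, -y, -z); pixel columns grow to the right and rows downward; lengths in m; the calibration is good to about 2 mm. A picture is of the moment at which its call begins. camera_params takes no time and is no camera call.
- manip.hand_in(): hands the job in; it is judged then, once.
The state is a dict: "t": time; "joint_positions": joint angles; "qvel": joint speeds; "joint_torque": joint torques, N m; "tool_pos": TCP position; "tcp_rot": TCP orientation; "ft_force": force on the tool from outside, world axes, zero at the start; "ft_torque": the same for the moment, N m; "grip_width": finger opening in m; "grip_force": force on a finger pad.
Only numpy, scipy, OpenCV 4.12 (cv2) and the standard library are available. Lean on these libraries where they do the work, as an engineer would, in place of code of your own. Each camera call takes 0.05 s, during which the arm holds its last target. There are 200 camera calls.

## Working session

There is one attempt and no reset: what is moved stays moved. The work goes in short steps, Python scripts to look and compute and a shell command to move; the robot and the scene stay as the last step left them, time stands still between calls to the robot, and variables do not carry over. Pictures are saved under pics/ and viewed, at most 10 in all, crops included, and the job is handed in when it is done.

```bash
ls; mkdir -p pics; python3 - <<'E'
from rig import manip
import cv2
for n in("top","side"):
    cv2.imwrite(f"pics/{n}0.png",manip.snapshot(n)[:,:,::-1]); p=manip.camera_params(n); print(n,p)
print(manip.grip_depth, manip.get_obs())
E
```

```text
pics
top {'mtx': array([[521.2585655 ,   0.        , 317.18491225],
       [  0.        , 521.2585655 , 235.1040844 ],
       [  0.        ,   0.        ,   1.        ]]), 'k1': -0.0339601441558252, 'world_to_cam': array([[ 1.24782513e-02, -9.99922049e-01, -4.35634795e-04,
        -2.56458564e-02],
       [ 9.85126824e-01,  1.22189475e-02,  1.71393810e-01,
        -4.86609899e-01],
       [-1.71375126e-01, -2.56785056e-03,  9.85202503e-01,
        -1.45228757e+00],
       [ 0.00000000e+00,  0.00000000e+00,  0.00000000e+00,
         1.00000000e+00]])}
side {'mtx': array([[576.05014876,   0.        , 318.88289457],
       [  0.        , 576.05014876, 246.04372339],
       [  0.        ,   0.        ,   1.        ]]), 'k1': -0.1549169346174877, 'world_to_cam': array([[-0.92986243, -0.36741405, -0.01904685,  0.45951755],
       [ 0.26827917, -0.71257575,  0.64827624, -0.24015742],
       [-0.25175812,  0.59769785,  0.76116696, -1.49999056],
       [ 0.        ,  0.        ,  0.        ,  1.        ]])}
0.0187 {'t': 0.1, 'joint_positions': array([-9.95403873e-01,  3.85488056e-01,  6.74285176e-03, -3.93131467e-04,
       -1.19402202e+00, -2.58595144e-01]), 'qvel': array([ 0.00036945, -0.00239836,  0.00348641,  0.00169656,  0.00016685,
        0.00046759]), 'joint_torque': array([-3.34991546e-04, -3.93320274e+01,  1.88929886e+01,  4.19795126e+00,
       -2.59934561e-03,  1.30553147e-05]), 'tool_pos': array([ 0.19453744, -0.59339444,  0.23032444]), 'tcp_rot': array([-2.32069903e-04, -1.57665438e-01,  9.87492078e-01,  9.75005326e-04]), 'ft_force': array([-1.14065461, -0.59400942, -0.73514183]), 'ft_torque': array([-0.03490588,  0.0588091 ,  0.0445929 ]), 'grip_force': 0.0, 'grip_width': 0.08540412113753534}
```

View pics/top0.png

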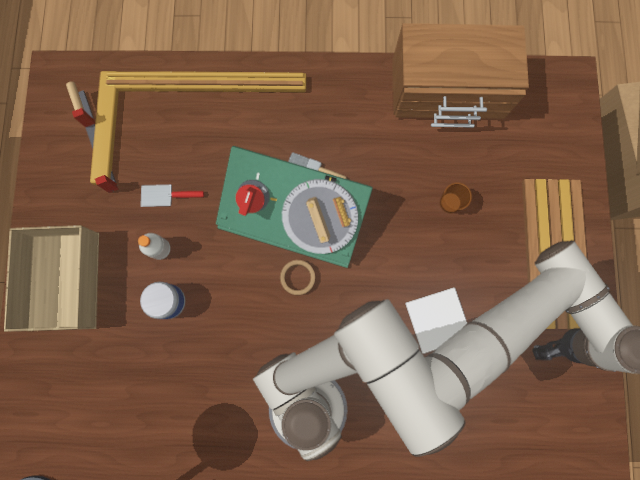

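View pics/side0.png

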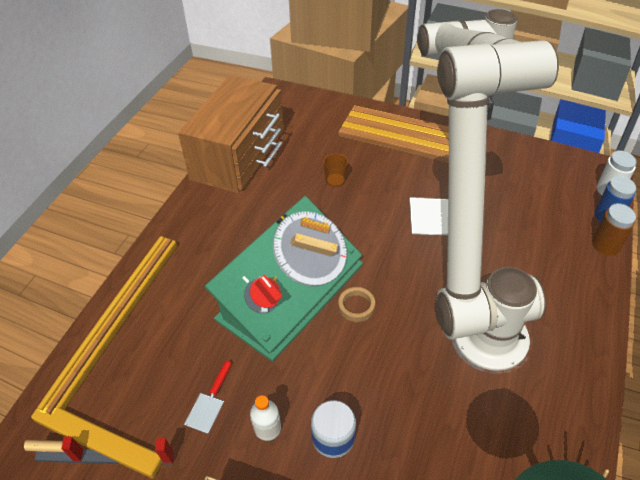

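```bash
python3 - <<'E'
import cv2
a=cv2.imread("pics/top0.png")[135:280,205:385]; cv2.imwrite("pics/top0c.png",cv2.resize(a,None,fx=4,fy=4,interpolation=cv2.INTER_CUBIC))
a=cv2.imread("pics/side0.png")[190:350,195:375]; cv2.imwrite("pics/side0c.png",cv2.resize(a,None,fx=3.7,fy=3.7,interpolation=cv2.INTER_CUBIC))
E
```

```text
(no output)
```

View pics/top0c.png

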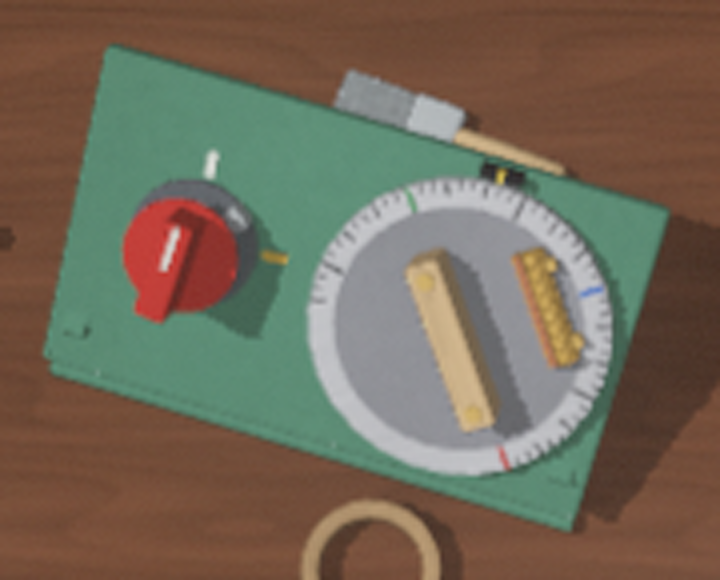

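View pics/side0c.png

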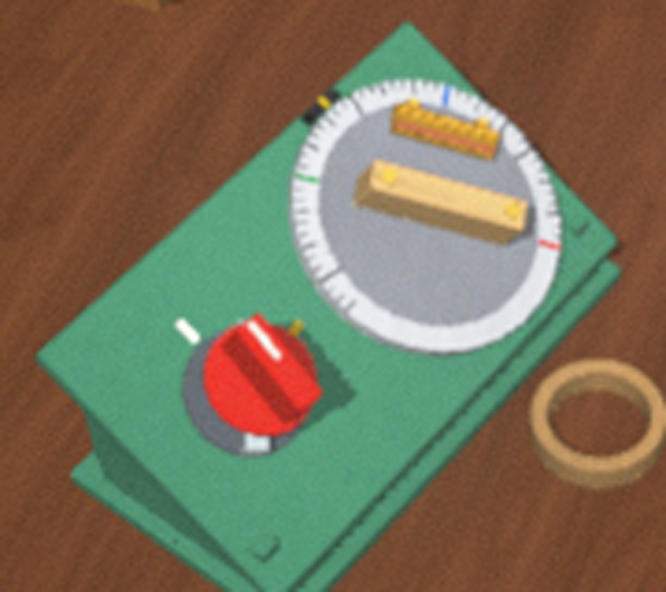

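```bash
cat > h.py <<'E'
import numpy as np, json
from scipy.optimize import least_squares
from scipy.spatial.transform import Rotation as R
from rig import manip
P={n:manip.camera_params(n) for n in("top","side")}
def proj(n,p):
    c=P[n]; p=np.atleast_2d(p)@c["world_to_cam"][:3,:3].T+c["world_to_cam"][:3,3]
    s=np.c_[p[:,0],-p[:,1]]/-p[:,2:]; s*=1+c["k1"]*(s**2).sum(1)[:,None]
    return s@np.diag(c["mtx"])[:2][:,None]*0+s*[c["mtx"][0,0],c["mtx"][1,1]]+c["mtx"][:2,2]
C,S=np.cos(np.pi/6),.5
def face(st,u,v,h):  # stand x,y,yaw ; face coords -> world
    p=np.array([u*C-h*S, v, .105+u*S+h*C]); c,s=np.cos(st[2]),np.sin(st[2])
    return np.array([st[0]+c*p[0]-s*p[1], st[1]+s*p[0]+c*p[1], p[2]])
def unface(st,w):
    c,s=np.cos(st[2]),np.sin(st[2]); d=np.array(w)-[st[0],st[1],.105]
    x,y,z=c*d[0]+s*d[1],-s*d[0]+c*d[1],d[2]
    return np.array([x*C+z*S, y, -x*S+z*C])
def pol(c,r,a): return c[0]+r*np.cos(a), c[1]-r*np.sin(a)   # a clockwise from uphill
E
cat > fit.py <<'E'
from h import *
T=lambda x,y:(205+x/4,135+y/4)
Sd=lambda x,y:(195+x/3.7,190+y/3.7)
O=[("top","bl",T(110,45)),("top","br",T(668,210)),("top","fr",T(574,527)),("top","fl",T(45,355)),
("side","br",Sd(408,22)),("side","bl",Sd(38,355)),("side","fr",Sd(617,243)),
("top","z",T(505,459)),("side","z",Sd(549,244)),("top","b",T(591,293)),("side","b",Sd(446,96)),("top","g",T(411,200)),("side","g",Sd(307,178)),
("top","bar",T(449.5,347)),("side","bar",Sd(451,192)),("top","wm",T(212,163)),("side","wm",Sd(187,330)),
("top","fl2",T(181,255)),("side","fl2",Sd(260,384)),("top","ix",T(501,176)),("side","ix",Sd(323,103))]
def mod(q):
    st=q[:3];d=q[3:5];k=q[5:7];hk=q[7];a=q[8];rw=q[9];ub=q[10];hi=q[11];uf=q[12]
    f=lambda *x:face(st,*x)
    pts=dict(bl=f(ub,.2,0),br=f(ub,-.2,0),fl=f(uf,.2,0),fr=f(uf,-.2,0),bar=f(*d,.058),wm=f(k[0]+rw,k[1],0),fl2=f(*k,hk),ix=f(d[0]+.108,d[1],hi))
    for n,s in(("z",0),("b",np.pi/2),("g",np.pi)): pts[n]=f(*pol(d,.098,a-s),.018)
    return pts
def res(q):
    m=mod(q); return np.concatenate([(proj(n,m[k])[0]-uv) for n,k,uv in O])
r=least_squares(res,[.5,0,0,0,-.09,0,.1,.03,2.8,.06,.11,.01,-.11],loss="soft_l1")
q=r.x; print(np.round(q,4),"reading",np.degrees(q[8]))
for (n,k,_),e in zip(O,res(q).reshape(-1,2)): print(n,k,np.round(e,1),end="; ")
print(); print({k:np.round(v,3).tolist() for k,v in mod(q).items()})
json.dump(q.tolist(),open("q.json","w"))
E
python3 fit.py
```

```text
[ 0.5598  0.0526 -0.288  -0.0038 -0.0856 -0.0062  0.1099  0.031   2.5418
  0.0607  0.1124  0.013  -0.1223] reading 145.6336730488796
top bl [-1.2 -0.5]; top br [0.6 0.4]; top fr [-0.1 -1.7]; top fl [-1.1  0.3]; side br [ 0.6 -0.5]; side bl [-0.   0.1]; side fr [ 1.3 -0.4]; top z [-0.1 -0.4]; side z [0.8 0.6]; top b [ 1.  -1.3]; side b [ 0.2 -0.5]; top g [ 0.  -1.4]; side g [-0.6  0.1]; top bar [ 0.1 -0.4]; side bar [0.1 0.7]; top wm [ 0.1 -0.6]; side wm [0.1 0.7]; top fl2 [ 0.2 -0.2]; side fl2 [0.4 0. ]; top ix [0.1 0.6]; side ix [0.9 1.6]; 
{'bl': [0.71, 0.217, 0.161], 'br': [0.596, -0.167, 0.161], 'fl': [0.515, 0.274, 0.044], 'fr': [0.402, -0.109, 0.044], 'bar': [0.505, -0.02, 0.153], 'wm': [0.636, 0.145, 0.132], 'fl2': [0.571, 0.164, 0.129], 'ix': [0.616, -0.053, 0.168], 'z': [0.441, -0.059, 0.078], 'b': [0.547, -0.117, 0.146], 'g': [0.607, 0.007, 0.159]}
```

```bash
cat >> h.py <<'E'
q=np.array(json.load(open("q.json"))) if __import__("os").path.exists("q.json") else None
def wrap(d): return (d+180)%360-180
def rows(targets):  # targets: (world tip, world yaw deg of tool -x) -> tool-axis shift mm, spin deg
    o=manip.get_obs(); Rm=R.from_quat(np.roll(o["tcp_rot"],-1)).as_matrix()
    y0=np.degrees(np.arctan2(-Rm[1,0],-Rm[0,0]))
    print("t",round(o["t"],2),"tip",np.round(o["tool_pos"],4),"yaw",round(y0,1),"q6",round(o["joint_positions"][5],2),"tilt",np.round(Rm[:2,2],3))
    for w,y in targets:
        print(np.round(Rm.T@(np.array(w)-o["tool_pos"])*1e3,1), round(-wrap(y-y0),1))
def dirw(st,a): # face direction at clockwise angle a -> world yaw deg
    d=face(st,np.cos(a),-np.sin(a),0)-face(st,0,0,0); return np.degrees(np.arctan2(d[1],d[0]))
def diskpush(a,gap=0,x=.042,t=.026): # a deg
    a=np.radians(a); e=a-np.pi/2; d=q[3:5]
    u,v=pol(d,x,a); u,v=pol((u,v),-(.012+.0115+gap),e)
    return face(q[:3],u,v,.058)-[0,0,t], dirw(q[:3],e)
E
python3 - <<'E'
from h import *
p,y=diskpush(145.6,.02); print(p,y)
rows([(p+[0,0,.09],y),(p,y)])
E
```

```text
[0.45884488 0.00591003 0.09772608] -75.83201313779793
t 0.1 tip [ 0.1945 -0.5934  0.2303] yaw 18.1 q6 -0.26 tilt [-0.001  0.002]
[-437.8  487.1   43.5] 94.0
[-437.8  486.9  133.5] 94.0
```

```bash
python3 -m crank '[[-1,-40,45,0,10],[-1,-80,89,0,20],[-1,-120,133,5,30],[-1,-160,178,10,40],[-1,-200,222,15,50],[-1,-240,267,20,60],[-1,-280,311,30,70],[-1,-320,356,40,80]]' 40; python3 - <<'E'
from h import *
p,y=diskpush(145.6,.02)
rows([(p+[0,0,.09],y),(p,y)])
E
```

```text
t: 1.1
tool_pos: [0.3718, -0.1948, 0.198]
tcp_rot: [0.0, 0.469, 0.883, 0.0]
ft_force: [0.6, -0.5, -1.3]
grip_width: 0.0003
grip_force: 0.0
t 1.1 tip [ 0.3718 -0.1948  0.198 ] yaw -55.9 q6 -2.46 tilt [0. 0.]
[117.5 184.5  10.4] 19.9
[117.5 184.5 100.4] 19.9
```

```bash
python3 -m crank '[[-1,20,31,0,-1],[-1,40,62,0,-2],[-1,60,93,5,-3],[-1,80,124,5,-5],[-1,100,155,10,-5],[-1,117,184,10,-5],[-1,117,184,30,-5],[-1,117,184,50,-5]]'; python3 - <<'E'
from h import *
import cv2
p,y=diskpush(145.6,.02)
rows([(p,-50)])
for a in range(145,44,-10):
    p,y=diskpush(a); rows.__call__ if 0 else None; print(a,np.round(p,3),round(y,1), 'tip face',np.round(unface(q[:3],p),3))
a=manip.snapshot("side")[160:340,200:420]; cv2.imwrite("pics/s1.png",cv2.resize(a,None,fx=3.3,fy=3.3)[:,:,::-1])
E
```

```text
t: 2.1
tool_pos: [0.4573, 0.0046, 0.1475]
tcp_rot: [-0.0, 0.427, 0.904, 0.0]
ft_force: [0.1, -0.6, 0.3]
grip_width: -0.0001
grip_force: 0.0
t 2.1 tip [0.4573 0.0046 0.1475] yaw -50.6 q6 -2.82 tilt [-0.  0.]
[ 0.1  2.  49.8] -0.6
145 [ 0.463 -0.013  0.103] -75.3 tip face [-0.065 -0.09   0.035]
135 [ 0.462 -0.021  0.104] -65.6 tip face [-0.063 -0.099  0.035]
125 [ 0.463 -0.03   0.106] -55.5 tip face [-0.06  -0.107  0.035]
115 [ 0.464 -0.038  0.108] -44.8 tip face [-0.056 -0.114  0.035]
105 [ 0.467 -0.045  0.111] -33.7 tip face [-0.05  -0.12   0.035]
95 [ 0.471 -0.052  0.114] -22.3 tip face [-0.044 -0.125  0.035]
85 [ 0.476 -0.058  0.117] -10.7 tip face [-0.037 -0.13   0.035]
75 [ 0.482 -0.062  0.121] 0.7 tip face [-0.029 -0.132  0.035]
65 [ 0.488 -0.065  0.126] 11.8 tip face [-0.02  -0.134  0.035]
55 [ 0.495 -0.067  0.13 ] 22.5 tip face [-0.012 -0.134  0.035]
45 [ 0.502 -0.068  0.134] 32.6 tip face [-0.004 -0.132  0.035]
```

View pics/s1.png

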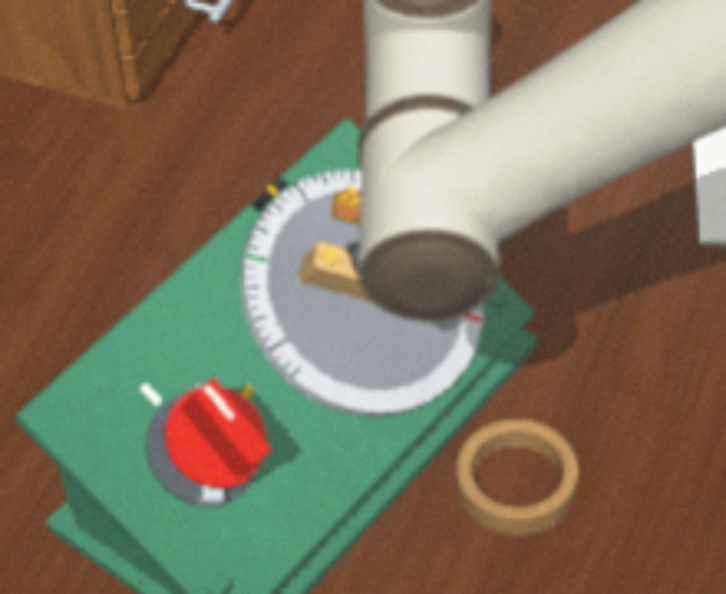

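```bash
python3 -m crank '[[-1,0,1,12,0],[-1,0,2,25,0],[-1,0,2,37,0],[-1,0,2,44,0],[-1,0,2,48,0],[-1,0,2,50,0],[-1,0,2,50,0],[-1,0,2,50,0]]'; python3 - <<'E'
from h import *
t=[]
for a in (145,138,131,124,117,110,103,96):
    p,y=diskpush(a); t.append((p,max(-50,y)))
rows(t)
E
```

```text
t: 3.15
tool_pos: [0.4592, 0.0054, 0.0986]
tcp_rot: [0.0, 0.428, 0.904, 0.0]
ft_force: [0.2, -0.6, 0.2]
grip_width: -0.0001
grip_force: 0.0
t 3.15 tip [0.4592 0.0054 0.0986] yaw -50.6 q6 -2.82 tilt [0.001 0.   ]
[-17.   -8.5  -4.8] -0.6
[-21.  -12.8  -5.3] -0.6
[-25.3 -16.7  -6.1] -0.6
[-30.  -20.   -7.3] -0.6
[-35.  -22.8  -8.8] -3.7
[-40.2 -24.9 -10.6] -11.4
[-45.5 -26.4 -12.6] -19.2
[-50.8 -27.2 -14.9] -27.2
```

```bash
python3 -m crank '[[-1,-10,-4,-2,0],[-1,-17,-8,-5,0],[-1,-21,-13,-5,0],[-1,-25,-17,-6,0],[-1,-30,-20,-7,0],[-1,-35,-23,-9,-4],[-1,-40,-25,-11,-11],[-1,-45,-26,-13,-19]]'; python3 - <<'E'
from h import *
import cv2
t=[]
for a in (103,96,89,82,75,68,61,54,50):
    p,y=diskpush(a); t.append((p,max(-50,y)))
rows(t)
a=manip.snapshot("side")[160:340,200:420]; cv2.imwrite("pics/s2.png",cv2.resize(a,None,fx=3.3,fy=3.3)[:,:,::-1])
E
```

```text
t: 4.15
tool_pos: [0.4658, -0.0464, 0.1108]
tcp_rot: [-0.002, 0.271, 0.963, -0.001]
ft_force: [-2.7, 4.3, 1.2]
grip_width: 0.0002
grip_force: 2.0
t 4.15 tip [ 0.4658 -0.0464  0.1108] yaw -31.4 q6 -2.37 tilt [-0.004 -0.   ]
[-1.6  0.9 -0.4] 0.0
[-6.4 -1.7 -2.7] -8.0
[-11.3  -3.6  -5.2] -16.1
[-16.4  -4.7  -7.9] -24.1
[-21.6  -5.2 -10.7] -32.1
[-26.7  -5.  -13.6] -39.9
[-31.7  -4.1 -16.5] -47.5
[-36.5  -2.4 -19.5] -54.9
[-39.1  -1.2 -21.1] -59.0
```

View pics/s2.png

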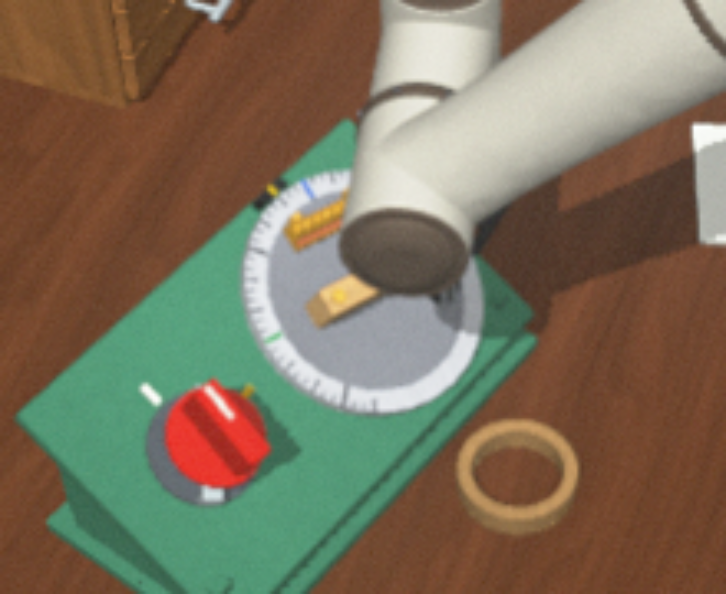

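```bash
python3 -m crank '[[-1,-6,-2,-3,-8],[-1,-11,-4,-5,-16],[-1,-16,-5,-8,-24],[-1,-22,-5,-11,-32],[-1,-27,-5,-14,-40],[-1,-32,-4,-16,-47],[-1,-36,-2,-19,-55],[-1,-37,-2,-20,-57]]'; python3 - <<'E'
from h import *
import cv2
rows([diskpush(a) for a in (52,50,48,46,44,42,40,38)])
a=manip.snapshot("side")[180:300,240:360]; cv2.imwrite("pics/s3.png",cv2.resize(a,None,fx=5,fy=5,interpolation=cv2.INTER_CUBIC)[:,:,::-1])
E
```

```text
t: 5.2
tool_pos: [0.4962, -0.0683, 0.1309]
tcp_rot: [-0.002, -0.219, 0.976, -0.0]
ft_force: [-2.5, -2.0, 0.3]
grip_width: 0.0
grip_force: 1.6
t 5.2 tip [ 0.4962 -0.0683  0.1309] yaw 25.2 q6 -1.32 tilt [-0.004 -0.001]
[-1.1  0.1 -0.2] -0.3
[-2.4 -0.6 -1. ] -2.3
[-3.7 -1.3 -1.8] -4.4
[-5.  -2.  -2.6] -6.4
[-6.3 -2.6 -3.5] -8.3
[-7.7 -3.1 -4.3] -10.3
[-9.1 -3.6 -5.1] -12.2
[-10.5  -4.   -5.8] -14.2
```

View pics/s3.png

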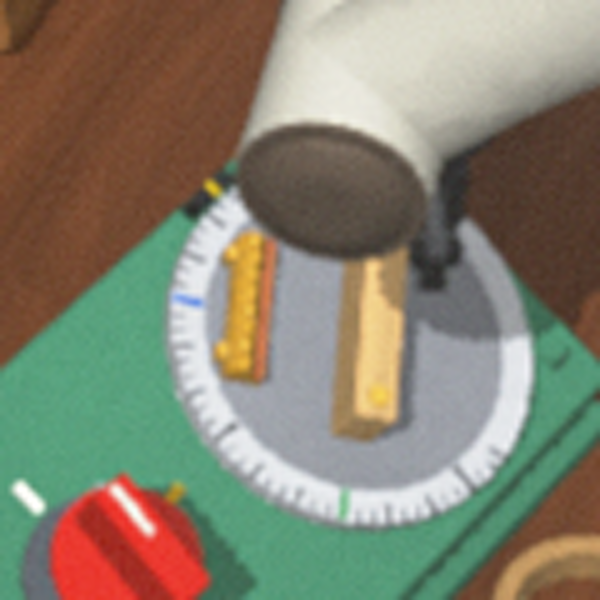

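```bash
cat > rd.py <<'E'
from h import *
def reading(n,obs):  # obs: (scale deg, (px,py)) on rim r=.098
    f=lambda a:np.concatenate([proj(n,face(q[:3],*pol(q[3:5],.098,a[0]-np.radians(s)),.018))[0]-uv for s,uv in obs])
    r=least_squares(f,[.8],x_scale=.1); return np.degrees(r.x[0]),np.round(r.fun,1)
E
python3 - <<'E'
from rd import *
for o in ([(90,(240+188/5,180+300/5))],[(180,(240+345/5,180+503/5))]): print(reading("side",o))
E
```

```text
(np.float64(52.74977425505049), array([-0.5, -0.1]))
(np.float64(52.398197270880644), array([-0.2,  1.2]))
```

```bash
python3 -m crank '[[-1,-2,-1,-1,-3],[-1,-4,-2,-2,-5],[-1,-5,-3,-3,-7],[-1,-5,-3,-3,-8],[-1,-5,-3,-3,-8],[-1,10,-3,-3,-8],[-1,12,-3,-30,-8],[-1,12,-3,-90,-8]]'; python3 - <<'E'
from h import *
rows([])
E
python3 -m crank '[[-1,40,0,-20,-10],[-1,90,10,-20,-20],[-1,130,30,-20,-30],[-1,130,60,-20,-40],[-1,130,90,-20,-50],[-1,130,120,-20,-50],[-1,130,150,-20,-50],[-1,130,170,-20,-50]]'; python3 - <<'E'
from h import *
import cv2
rows([])
A=manip.snapshot("side"); cv2.imwrite("pics/s4f.png",A[:,:,::-1])
a=manip.snapshot("top");cv2.imwrite("pics/t4f.png",a[:,:,::-1])
A=cv2.resize(A[185:310,215:340],None,fx=4,fy=4,interpolation=cv2.INTER_CUBIC);a=cv2.resize(a[145:270,220:295+70][:, :75],None,fx=4,fy=4,interpolation=cv2.INTER_CUBIC)
cv2.imwrite("pics/s4.png",np.hstack([A,a])[:,:,::-1])
E
```

```text
t: 6.25
tool_pos: [0.4863, -0.0749, 0.2199]
tcp_rot: [-0.003, -0.287, 0.958, 0.001]
ft_force: [1.6, -0.5, 0.1]
grip_width: -0.0002
grip_force: 0.0
t 6.25 tip [ 0.4863 -0.0749  0.2199] yaw 33.3 q6 -1.17 tilt [-0.005  0.   ]
t: 7.25
tool_pos: [0.2855, -0.0036, 0.2413]
tcp_rot: [0.002, -0.665, 0.747, 0.0]
ft_force: [0.2, 0.5, 0.8]
grip_width: 0.0
grip_force: 0.0
t 7.25 tip [ 0.2855 -0.0036  0.2413] yaw 83.4 q6 -0.7 tilt [0.002 0.002]
```

View pics/s4.png

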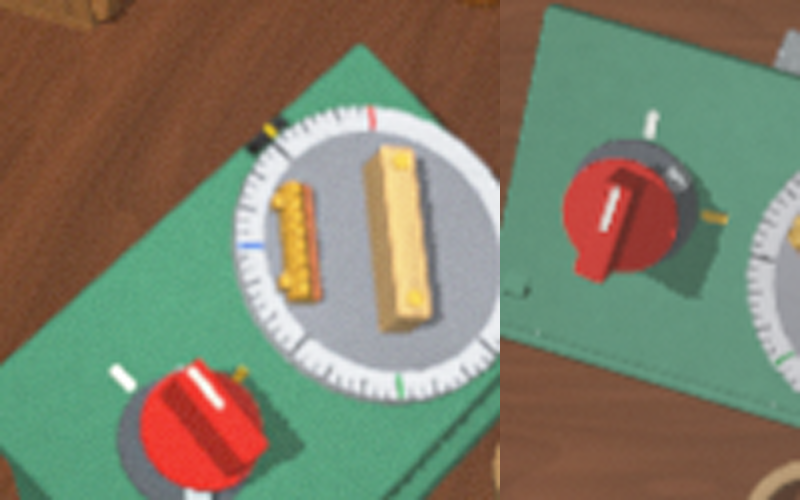

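```bash
python3 - <<'E'
from rd import *
s=lambda x,y:(215+x/4,185+y/4); t=lambda x,y:(220+(x-500)/4,145+y/4)
for k,p in((0,(373,120)),(90,(251,246)),(180,(400,386)),(45,(278,142))): print(k,reading("side",[(k,s(*p))]))
# knob fit: white line ends + flange centre
O=[("side",0,s(190,368)),("side",1,s(222,408)),("top",0,t(615,188)),("top",1,t(605,230)),("side",2,(195+260/3.7,190+384/3.7)),("top",2,(205+181/4,135+255/4)),("side",3,(195+187/3.7,190+330/3.7)),("top",3,(205+212/4,135+163/4))]
def f(z):
    k=z[:2];st=q[:3]
    pts=[face(st,*pol(k,z[4],z[2]),z[3]+.042),face(st,*pol(k,z[5],z[2]),z[3]+.042),face(st,*k,z[3]),face(st,k[0]+z[6],k[1],0)]
    return np.concatenate([proj(n,pts[i])[0]-uv for n,i,uv in O])
r=least_squares(f,[*q[5:7],.1,.031,.03,.0,.06]);print(np.round(r.x,4));print(np.round(r.fun.reshape(-1,2),1))
E
```

```text
0 (np.float64(42.614552250107664), array([ 0.1, -0.9]))
90 (np.float64(41.787775047445265), array([-0.7,  0.1]))
180 (np.float64(42.022441821003454), array([-0.,  1.]))
45 (np.float64(43.724405096451456), array([1.3, 1.4]))
[-0.0052  0.1098  0.0911  0.0375  0.0336  0.0028  0.0598]
[[ 0.1  0.7]
 [ 0.   0.5]
 [ 0.6 -0.5]
 [-0.3 -0.6]
 [ 0.9 -1. ]
 [-0.4  0.1]
 [ 0.1  0.6]
 [ 0.2 -0.6]]
```

```bash
cat > ring.py <<'E'
from rd import *
import cv2,sys
def ring(fn,n,rs,h,score,lo,hi):
    im=cv2.imread(fn).astype(np.float32); ang=np.arange(lo,hi,.25); acc=0
    for r in rs:
        uv=np.array([proj(n,face(q[:3],*pol(q[3:5],r,np.radians(a)),h))[0] for a in ang],np.float32)
        s=cv2.remap(im,uv[:,0],uv[:,1],cv2.INTER_LINEAR)if 0 else cv2.remap(im,uv[None,:,0].copy(),uv[None,:,1].copy(),cv2.INTER_LINEAR)[0]
        acc=acc+score(s)
    acc=acc-np.median(acc); i=acc.argmax(); w=np.clip(acc-.5*acc.max(),0,None)*(abs(ang-ang[i])<5)
    return round(float((w*ang).sum()/w.sum()),2), round(float(acc.max()),0)
red=lambda s:s[:,2]-np.maximum(s[:,0],s[:,1]); blu=lambda s:s[:,0]-s[:,2]; grn=lambda s:s[:,1]-np.maximum(s[:,0],s[:,2]); yel=lambda s:np.minimum(s[:,1],s[:,2])-s[:,0]; dark=lambda s:-s.sum(1)
R1=[.094,.096,.098,.1]
def allr(fs,a0):
  for n,fn in fs.items():
    print(n,"0:",ring(fn,n,R1,.018,red,a0-12,a0+12),"90:",ring(fn,n,R1,.018,blu,a0-102,a0-78),"180:",ring(fn,n,R1,.018,grn,a0-192,a0-168),"45:",ring(fn,n,[.088,.09],.018,dark,a0-52,a0-39))
    for h in(.013,.02): print("  index",h,ring(fn,n,[.105,.108,.111],h,yel,-8,8))
if __name__=="__main__": allr({"side":sys.argv[1],"top":sys.argv[2]},float(sys.argv[3]))
E
python3 ring.py pics/s4f.png pics/t4f.png 43
python3 - <<'E'
from ring import *
for n in("side","top"): print(n,ring(f"pics/{n}0.png",n,R1,.018,red,133,157),ring(f"pics/{n}0.png",n,R1,.018,blu,45,68),ring(f"pics/{n}0.png",n,R1,.018,grn,-48,-20))
E
```

```text
side 0: (41.33, 366.0) 90: (-47.2, 411.0) 180: (-137.48, 192.0) 45: (-2.84, 143.0)
  index 0.013 (1.16, 143.0)
  index 0.02 (-0.85, 160.0)
top 0: (41.77, 293.0) 90: (-49.41, 321.0) 180: (-137.96, 127.0) 45: (-4.2, 311.0)
  index 0.013 (-1.26, 218.0)
  index 0.02 (-0.97, 175.0)
side (144.77, 399.0) (54.42, 394.0) (-33.5, 187.0)
top (146.67, 290.0) (55.62, 275.0) (-35.69, 128.0)
```

```bash
python3 - <<'E'
from h import *
p,y=diskpush(43,.02,x=-.042); print(p,y,unface(q[:3],p))
rows([(p+[0,0,.1],y),(p,y),diskpush(42,0,x=-.042),diskpush(43.5,0,x=-.042)])
E
```

```text
[ 0.4535327  -0.00850879  0.0971496 ] 34.57718514600071 [-0.07715974 -0.08880135  0.03548334]
t 7.35 tip [ 0.2855 -0.0035  0.2414] yaw 83.6 q6 -0.69 tilt [0.003 0.003]
[ -13.8 -167.4   44.7] 49.0
[ -13.5 -167.2  144.7] 49.0
[ -25.1 -181.1  138. ] 48.0
[ -26.2 -181.6  137.9] 49.5
```

```bash
python3 -m crank '[[-1,-3,-40,0,10],[-1,-6,-80,0,20],[-1,-9,-120,20,30],[-1,-13,-155,35,40],[-1,-14,-167,45,49],[-1,-14,-167,95,49],[-1,-14,-167,145,49],[-1,-14,-167,145,49]]'; python3 - <<'E'
from h import *
rows([diskpush(42,.005,x=-.042),diskpush(42,0,x=-.042),diskpush(43.5,0,x=-.042)])
E
```

```text
t: 8.35
tool_pos: [0.4513, -0.0113, 0.0933]
tcp_rot: [-0.004, -0.295, 0.956, 0.0]
ft_force: [0.1, -0.9, -0.3]
grip_width: -0.0002
grip_force: 0.0
t 8.35 tip [ 0.4513 -0.0113  0.0933] yaw 34.3 q6 -1.31 tilt [-0.008 -0.002]
[-16.7   0.7  -9. ] -1.3
[-21.4   0.8 -10.7] -1.3
[-22.5   1.4 -10.9] 0.2
```

```bash
python3 -m crank '[[-1,0,0,0,0],[-1,-8,0,-3,0],[-1,-14,0,-5,0],[-1,-17,0,-6,0],[-1,-18,0,-7,0],[-1,-19,0,-7,0],[-1,-19,0,-7,0],[-1,-19,0,-7,0]]'; python3 - <<'E'
from h import *
rows([diskpush(42,0,x=-.042),diskpush(43.5,0,x=-.042)])
E
python3 -m crank '[[-1,15,0,0,0],[-1,20,0,-40,0],[-1,20,0,-100,-5],[-1,60,0,-120,-15],[-1,110,0,-120,-25],[-1,150,20,-120,-35],[-1,150,40,-120,-45],[-1,150,50,-120,-50]]'
cat > snap.py <<'E'
from h import *
import cv2,sys
for n in("side","top"): cv2.imwrite(f"pics/{n}{sys.argv[1]}.png",manip.snapshot(n)[:,:,::-1])
E
python3 snap.py 5; python3 ring.py pics/side5.png pics/top5.png 44
```

```text
t: 9.35
tool_pos: [0.4683, 0.0005, 0.1037]
tcp_rot: [-0.001, -0.295, 0.955, -0.0]
ft_force: [-6.5, 0.0, 8.0]
grip_width: 0.0002
grip_force: 1.4
t 9.35 tip [0.4683 0.0005 0.1037] yaw 34.3 q6 -1.32 tilt [-0.002 -0.001]
[-0.8  0.6 -0.1] -1.2
[-1.9  1.1 -0.3] 0.3
t: 10.35
tool_pos: [0.3167, -0.0425, 0.2235]
tcp_rot: [0.002, -0.673, 0.74, -0.001]
ft_force: [0.1, 0.7, 0.0]
grip_width: -0.0001
grip_force: 0.0
side 0: (41.33, 365.0) 90: (-47.2, 408.0) 180: (-137.5, 193.0) 45: (-2.88, 134.0)
  index 0.013 (1.17, 138.0)
  index 0.02 (-0.83, 157.0)
top 0: (41.75, 295.0) 90: (-49.4, 322.0) 180: (-137.97, 124.0) 45: (-4.2, 310.0)
  index 0.013 (-1.25, 221.0)
  index 0.02 (-0.97, 178.0)
```

```bash
python3 - <<'E'
from h import *
for w in([.4683,.0005,.1037],[.4513,-.0113,.0933],[.4962,-.0683,.1309],[.4658,-.0464,.1108]): print(np.round(unface(q[:3],w),4))
p,y=diskpush(43.5,0,x=-.042);print(p,unface(q[:3],p))
E
```

```text
[-0.0638 -0.076   0.0354]
[-0.0803 -0.0921  0.0328]
[-0.0101 -0.134   0.0358]
[-0.0508 -0.1216  0.036 ]
[0.46921319 0.0025269  0.10402047] [-0.06341801 -0.0737668   0.03548334]
```

```bash
python3 - <<'E'
from h import *
k=dict(x=-.046,t=.012)
p,y=diskpush(42,.012,**k); print(p)
rows([(p+[0,0,.06],y),(p,y),diskpush(42,0,**k),diskpush(45,0,**k)])
E
```

```text
[ 0.45771234 -0.00185345  0.1123721 ]
t 10.45 tip [ 0.317  -0.0422  0.2235] yaw 84.4 q6 -0.49 tilt [0.002 0.001]
[ -53.8 -136.    51.5] 48.9
[ -53.7 -135.9  111.5] 48.9
[ -61.2 -144.4  107.5] 48.9
[ -63.6 -145.5  107.1] 51.8
```

```bash
python3 -m crank '[[-1,-14,-34,5,10],[-1,-28,-68,15,20],[-1,-42,-102,25,30],[-1,-54,-136,40,40],[-1,-54,-136,70,49],[-1,-54,-136,111,49],[-1,-54,-136,111,49],[-1,-54,-136,111,49]]'; python3 - <<'E'
from h import *
k=dict(x=-.046,t=.012)
rows([diskpush(42,0,**k),diskpush(43.5,0,**k),diskpush(45,0,**k)])
E
```

```text
t: 11.45
tool_pos: [0.4592, -0.0022, 0.1134]
tcp_rot: [0.001, -0.304, 0.953, -0.0]
ft_force: [-0.0, -0.9, -0.5]
grip_width: 0.0
grip_force: 0.0
t 11.45 tip [ 0.4592 -0.0022  0.1134] yaw 35.3 q6 -1.31 tilt [0.002 0.   ]
[-10.3   1.2  -3. ] -0.2
[-11.5   1.8  -3.2] 1.3
[-12.7   2.3  -3.4] 2.7
```

```bash
python3 -m crank '[[-1,-4,1,-2,0],[-1,-8,1,-3,0],[-1,-10,1,-3,0],[-1,-11,2,-3,0],[-1,-12,2,-3,0],[-1,-12,2,-3,0],[-1,-12,2,-3,0],[-1,-12,2,-3,0]]'; python3 snap.py 6; python3 ring.py pics/side6.png pics/top6.png 44; python3 - <<'E'
from h import *
k=dict(x=-.046,t=.012)
rows([diskpush(42,0,**k),diskpush(43.5,0,**k),diskpush(45,0,**k)])
E
```

```text
t: 12.45
tool_pos: [0.4662, 0.0063, 0.1152]
tcp_rot: [-0.0, -0.304, 0.953, 0.0]
ft_force: [-3.8, -1.8, 3.9]
grip_width: 0.0001
grip_force: 2.0
side 0: (37.25, 14.0) 90: (-45.71, 402.0) 180: (-136.26, 211.0) 45: (-1.83, 97.0)
  index 0.013 (1.17, 146.0)
  index 0.02 (-0.82, 164.0)
top 0: (42.79, 363.0) 90: (-48.18, 269.0) 180: (-147.65, 5.0) 45: (-2.56, 334.0)
  index 0.013 (-1.24, 223.0)
  index 0.02 (-0.97, 179.0)
t 12.55 tip [0.4663 0.0064 0.1152] yaw 35.3 q6 -1.32 tilt [-0.001 -0.   ]
[ 0.5 -1.7 -1.2] -0.2
[-0.7 -1.1 -1.4] 1.3
[-2.  -0.6 -1.6] 2.7
```

```bash
python3 -m crank '[[-1,-1,0,0,0],[-1,-1.3,0,-1,0],[-1,-1.3,0,-1,0],[-1,-1.3,0,-1,0],[-1,14,0,-1,0],[-1,18,0,-40,0],[-1,20,0,-90,-5],[-1,60,0,-110,-10]]'; python3 -m crank '[[-1,50,10,-10,-10],[-1,100,20,-10,-20],[-1,120,30,-10,-30],[-1,120,40,-10,-40],[-1,120,40,-10,-45],[-1,120,40,-10,-45],[-1,120,40,-10,-45],[-1,120,40,-10,-45]]'; python3 snap.py 7; python3 ring.py pics/side7.png pics/top7.png 44;
```

```text
t: 13.55
tool_pos: [0.421, -0.0277, 0.229]
tcp_rot: [0.005, -0.388, 0.922, -0.001]
ft_force: [-0.6, -0.5, -0.0]
grip_width: 0.0001
grip_force: 0.0
t: 14.55
tool_pos: [0.3051, -0.0856, 0.2353]
tcp_rot: [-0.0, 0.709, -0.705, 0.0]
ft_force: [-0.9, -0.6, 0.6]
grip_width: 0.0003
grip_force: 0.0
side 0: (44.44, 367.0) 90: (-43.74, 404.0) 180: (-134.04, 177.0) 45: (0.22, 220.0)
  index 0.013 (1.29, 160.0)
  index 0.02 (-0.73, 178.0)
top 0: (45.16, 307.0) 90: (-45.89, 274.0) 180: (-134.65, 136.0) 45: (-0.66, 282.0)
  index 0.013 (-1.22, 224.0)
  index 0.02 (-0.93, 185.0)
```

```bash
cat > k.py <<'E'
from h import *
K=np.array([-.0052,.1098]); HF=.0375
def kn(th,gap,depth,rho=.018,face_h=HF):
    st=q[:3]; yaw=dirw(st,th+np.pi/2); Y=np.radians(yaw)
    X=np.array([np.cos(Y),np.sin(Y),0]); T=np.array([np.sin(Y),-np.cos(Y),0])
    o=face(st,0,0,0); cs=[unface(st,o+sx*.011*X+sy*.0145*T) for sx in(-1,1) for sy in(-1,1)]
    e=np.array([np.cos(th+np.pi/2),-np.sin(th+np.pi/2)])
    lat=max(c[:2]@e for c in cs); low=min(c[2] for c in cs)
    u,v=pol(K,rho,th); u,v=np.array([u,v])-e*(.011+lat+gap)
    return face(st,u,v,face_h-low-depth), yaw+180   # yaw of tool -x ; +x pushes
E
python3 - <<'E'
from k import *
p,y=kn(.09,.004,-.006); print(p,y,unface(q[:3],p))
rows([(p+[0,0,.1],y),(p,y),kn(.09,.004,0)])
E
```

```text
[0.58589181 0.18472497 0.15683432] 69.03211786762112 [0.01506299 0.13406589 0.0511565 ]
t 14.65 tip [ 0.305  -0.0855  0.2352] yaw 90.3 q6 -0.25 tilt [ 0. -0.]
[-268.7 -282.4  -21.6] 21.3
[-268.7 -282.4   78.4] 21.3
[-267.8 -285.2   83.6] 21.3
```

```bash
python3 -m crank '[[-1,-38,-40,-20,4],[-1,-76,-80,-22,8],[-1,-114,-120,-22,12],[-1,-152,-160,-22,16],[-1,-190,-200,-22,20],[-1,-230,-242,-22,21],[-1,-268,-282,-22,21],[-1,-268,-282,-22,21]]'; python3 -m crank '[[-1,0,0,0,0],[-1,0,0,40,0],[-1,0,0,70,0],[-1,0,0,90,0],[-1,0,0,97,0],[-1,0,0,99,0],[-1,0,0,100,0],[-1,0,0,100,0]]';python3 - <<'E'
from k import *
rows([kn(.09,.004,-.006),kn(.09,.004,0),kn(.09,.004,.006),kn(.09,.004,.012)])
E
```

```text
t: 15.65
tool_pos: [0.5871, 0.1865, 0.2543]
tcp_rot: [-0.002, -0.569, 0.822, 0.0]
ft_force: [-0.9, 0.8, -0.6]
grip_width: -0.0003
grip_force: 0.0
t: 16.65
tool_pos: [0.5856, 0.1843, 0.1581]
tcp_rot: [0.001, -0.569, 0.822, -0.0]
ft_force: [-0.1, 0.1, -0.3]
grip_width: 0.0002
grip_force: 0.0
t 16.65 tip [0.5856 0.1843 0.1581] yaw 69.3 q6 -0.93 tilt [0.001 0.001]
[-0.5 -0.1  1.3] 0.3
[-0.7 -3.1  6.5] 0.3
[-0.9 -6.1 11.7] 0.3
[-1.1 -9.1 16.9] 0.3
```

```bash
python3 -m crank '[[-1,0,-1,3,0],[-1,-1,-3,6,0],[-1,-1,-4,8,0],[-1,-1,-4,8,0],[-1,-1,-4,8,0],[-1,-1,-4,8,0],[-1,-1,-4,8,0],[-1,-1,-4,8,0]]'; python3 -m crank '[[-1,0,-1,2,0],[-1,0,-2,4,0],[-1,0,-2,4,0],[-1,0,-2,4,0],[-1,0,-2,4,0],[-1,0,-2,4,0],[-1,0,-2,4,0],[-1,0,-2,4,0]]'; python3 - <<'E'
from k import *
rows([kn(.09,.004,.006),kn(.09,.004,.012)])
E
```

```text
t: 17.65
tool_pos: [0.5894, 0.1838, 0.1494]
tcp_rot: [0.0, -0.569, 0.822, -0.0]
ft_force: [-0.5, 0.9, 1.5]
grip_width: 0.0
grip_force: 0.9
t: 18.65
tool_pos: [0.5915, 0.1831, 0.1455]
tcp_rot: [0.0, -0.569, 0.822, -0.0]
ft_force: [0.3, 2.3, 4.0]
grip_width: 0.0001
grip_force: 2.0
t 18.65 tip [0.5915 0.1831 0.1455] yaw 69.4 q6 -0.92 tilt [0.001 0.   ]
[ 0.  -0.2 -1. ] 0.3
[-0.2 -3.2  4.2] 0.3
```

```bash
python3 -m crank '[[-1,0,-1,2,0],[-1,0,-2,4,0],[-1,0,-4,6,0],[-1,0,-4,7,0],[-1,0,-4,7,0],[-1,0,-4,7,0],[-1,0,-4,7,0],[-1,0,-4,7,0]]'; python3 - <<'E'
from k import *
rows([kn(.09,.004,.012),kn(.09,.004,.015),kn(.09,.004,.018)])
E
```

```text
t: 19.65
tool_pos: [0.5954, 0.1819, 0.1391]
tcp_rot: [0.001, -0.569, 0.822, -0.0]
ft_force: [-1.5, 2.9, 7.6]
grip_width: 0.0001
grip_force: 3.8
t 19.65 tip [0.5954 0.1819 0.1391] yaw 69.4 q6 -0.92 tilt [0.001 0.001]
[ 0.1  0.9 -2.1] 0.3
[-0.  -0.6  0.5] 0.3
[-0.1 -2.1  3.1] 0.3
```

```bash
sed -i 's/HF=.0375/HF=.033/' k.py; python3 - <<'E'
from k import *
rows([kn(t,0.0,.0115) for t in (.09,.25,.4,.55,.7,.85,1.0,1.15,1.3,1.45)])
E
```

```text
t 19.65 tip [0.5954 0.1819 0.1391] yaw 69.4 q6 -0.92 tilt [0.001 0.001]
[ 3.9 -1.1  1.5] 0.3
[ 7.3 -3.6 -0.5] 8.3
[10.9 -5.6 -2. ] 16.0
[14.8 -7.1 -3. ] 23.8
[19.  -8.1 -3.6] 32.0
[23.3 -8.7 -3.6] 40.5
[27.5 -8.8 -3.2] 49.3
[31.7 -8.4 -2.2] 58.5
[35.7 -7.7 -0.8] 68.1
[39.3 -6.6  1.2] 77.9
```

```bash
python3 -m crank '[[-1,0,-1,2,0],[-1,4,-1,2,0],[-1,7,-4,0,8],[-1,11,-6,-2,16],[-1,15,-7,-3,24],[-1,17,-8,-3,28],[-1,17,-8,-3,28],[-1,17,-8,-3,28]]'; python3 - <<'E'
from k import *
import cv2
rows([kn(t,0.0,.0115) for t in (.55,.63,.7,.85,1.0,1.15,1.3,1.45)])
a=manip.snapshot("side");b=manip.snapshot("top");cv2.imwrite("pics/side8.png",a[:,:,::-1]);cv2.imwrite("pics/top8.png",b[:,:,::-1])
E
```

```text
t: 20.65
tool_pos: [0.5996, 0.1639, 0.1447]
tcp_rot: [0.004, -0.354, 0.935, -0.0]
ft_force: [0.1, 1.5, 12.5]
grip_width: 0.0004
grip_force: 5.4
t 20.65 tip [0.5996 0.1639 0.1447] yaw 41.4 q6 -1.38 tilt [0.009 0.002]
[1.  3.2 2.6] -4.1
[2.6 1.6 2.2] 0.2
[4.2 0.3 2. ] 4.0
[ 7.7 -2.2  2. ] 12.5
[11.4 -4.3  2.4] 21.4
[15.3 -5.9  3.3] 30.6
[19.1 -7.1  4.8] 40.2
[22.9 -7.9  6.7] 49.9
```

```bash
python3 -m crank '[[-1,1.6,-1,-0.5,4],[-1,5,-4,-0.7,12],[-1,9,-6,-0.5,21],[-1,13,-7.5,0.5,30],[-1,16.5,-9,2,40],[-1,20,-9.5,4,50],[-1,20,-9.5,4,50],[-1,20,-9.5,4,50]]'; python3 - <<'E'
from k import *
p,y=kn(1.45,0,.0115); print(unface(q[:3],manip.get_obs()["tool_pos"]),unface(q[:3],p))
rows([kn(t,0.0,.0115) for t in (1.3,1.45,1.55)])
E
```

```text
t: 21.75
tool_pos: [0.5902, 0.1415, 0.1426]
tcp_rot: [0.004, 0.075, 0.997, -0.0]
ft_force: [-3.1, -2.7, 21.8]
grip_width: -0.0001
grip_force: 10.1
[0.02217164 0.09387561 0.03066697] [0.01736861 0.09440741 0.02795312]
t 21.75 tip [0.5902 0.1415 0.1426] yaw -8.6 q6 -2.23 tilt [ 0.007 -0.001]
[0.9 4.3 2.8] -9.8
[2.7 0.9 4.7] -0.0
[ 4.1 -1.1  6.2] 6.6
```

```bash
python3 -m crank '[[-1,1,0,-1,0],[-1,2,0,-1.5,0],[-1,3,-1,-1.5,0],[-1,4,-1,-1,0],[-1,4,-1,-1,0],[-1,4,-1,-1,0],[-1,4,-1,-1,0],[-1,4,-1,-1,0]]'; python3 - <<'E'
from k import *
rows([kn(t,0.0,.0115) for t in (1.3,1.45,1.55)])
E
```

```text
t: 22.75
tool_pos: [0.5866, 0.1422, 0.1414]
tcp_rot: [0.004, 0.075, 0.997, 0.001]
ft_force: [1.4, 0.5, 12.4]
grip_width: 0.0
grip_force: 5.0
t 22.75 tip [0.5866 0.1422 0.1414] yaw -8.6 q6 -2.23 tilt [0.007 0.001]
[-2.8  4.2  1.7] -9.9
[-1.   0.8  3.6] -0.1
[ 0.4 -1.2  5.1] 6.5
```

```bash
python3 -m crank '[[-1,0,0,-4,0],[-1,0,0,-10,0],[-1,-2,0,-20,0],[-1,-4,0,-40,0],[-1,-4,0,-80,0],[-1,-4,0,-110,0],[-1,50,0,-110,0],[-1,100,0,-110,0]]';python3 -m crank '[[-1,50,20,0,0],[-1,100,40,0,0],[-1,140,60,0,0],[-1,150,90,0,0],[-1,150,120,0,0],[-1,150,150,0,0],[-1,150,150,0,0],[-1,150,150,0,0]]'; python3 snap.py 9; python3 ring.py pics/side9.png pics/top9.png 45; python3 - <<'E'
import cv2,numpy as np
A=cv2.imread("pics/side9.png");a=cv2.imread("pics/top9.png")
z=lambda i:cv2.resize(i,None,fx=4,fy=4,interpolation=cv2.INTER_CUBIC)
cv2.imwrite("pics/s9.png",np.hstack([z(A[185:330,215:320]),z(a[145:290,220:312])]))
E
```

```text
t: 23.75
tool_pos: [0.4833, 0.1563, 0.2473]
tcp_rot: [-0.001, 0.076, 0.997, -0.001]
ft_force: [-0.0, 0.7, -0.4]
grip_width: 0.0001
grip_force: 0.0
t: 24.75
tool_pos: [0.3589, 0.327, 0.2475]
tcp_rot: [-0.001, 0.076, 0.997, -0.001]
ft_force: [0.1, -0.3, 0.2]
grip_width: -0.0003
grip_force: 0.0
side 0: (44.46, 375.0) 90: (-43.75, 403.0) 180: (-126.66, 6.0) 45: (0.1, 196.0)
  index 0.013 (1.29, 151.0)
  index 0.02 (-0.74, 172.0)
top 0: (45.15, 306.0) 90: (-45.89, 275.0) 180: (-134.64, 136.0) 45: (-0.66, 284.0)
  index 0.013 (-1.23, 225.0)
  index 0.02 (-0.94, 184.0)
```

View pics/s9.png

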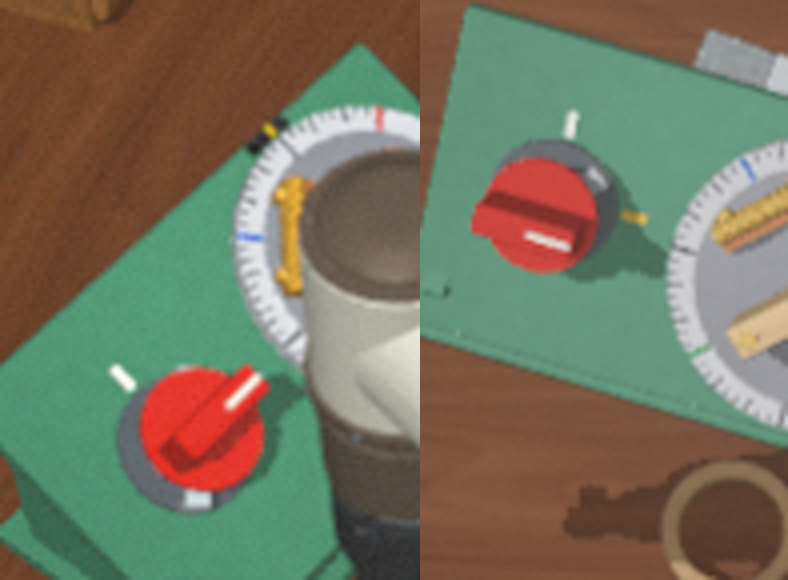

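The picture shows the white line at about (570,248) on the knob's right, next to the yellow mark. The red flange is back at its raised height. The 45 line sits at the yellow index, around (270,130) to (285,148).

```bash
python3 -c "
from rig import manip
print(manip.hand_in())"
```

```text
the job is handed in; nothing more can be done
None
```

I set the disc to about 45° (measured 45 ± 1) and pushed, turned and released the knob; it now sits raised at the yellow mark, about a quarter turn clockwise. I saw no sign of contact with the moulding or the other objects, and handed the job in at about 25 s; the hand-in gave no verdict.

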